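Index the lid-printing turntable to its next hole

ROBOT

A 6-joint arm with a two-finger parallel gripper is mounted at the origin on the work surface. World frame = base frame: x ahead of the robot, y to its left, z up, the work surface at z = 0. Lengths are in m, angles in rad, forces in N, time in s.
With the tool pointing down it reaches from about 0.425 to 0.925 m from the base axis. Payload 12.5 kg.
Tool frame: the origin (TCP) lies between the finger pads; the fingertips stand ctrl.tip_reach ahead of it and the grasp point (between the pads) lies 5 mm behind it (ctrl.tip_reach is the distance from the TCP to the fingertips, in m); x points along the fingers, y is the direction in which the jaws open and shut, and the axes are right-handed (so a half turn about x gives the same grasp; the last joint's range is limited). The gripper opens to 85 mm and grips with 20 to 120 N. Pads are 22 mm wide; open, the fingers measure 114 mm over their backs; the gripper's body (76 mm by 85 mm) begins 54 mm behind the grasp point. The pads swing forward as they close: fully open they stand 13 mm farther back than shut.
Start: joints at [1.132, 0.491, 1.559, -0, 1.092, -0.106], TCP at [0.204, 0.591, 0.245] pointing down, gripper open.
Joint ranges: [-3.1, 3.1], [-0.84, 2.19], [0.05, 2.79], [-1.13, 4.28], [0.06, 2.93], [-2.69, 2.69]. Speed limits (rad/s): [2.22, 2.22, 2.79, 3.14, 3.14, 3.14].

INTERFACE

Orientations are given as a unit quaternion [x, y, z, w].
In Python, from plant import ctrl gives the robot as it stands. The module is installed in compiled form; this text tells all that it offers.
- The arm moves only by the tool send_rows, never from a script. Its argument "plan" is a list of rows, each a list of 3 entries, a list of its own where there are three numbers: the shift along the tool's x, y, z in units of 40 mm (1.0 is 40 mm), then the turn, a rotation vector about the tool's x, y, z in units of 5 degrees (1.0 is 5 degrees), then the finger opening in mm, from 0 to 85.4. A call has 1 to 5 rows; each row is the pose to reach, as a shift and turn from the pose measured when the call began, along the tool's axes at that moment; what a row does not reach only later rows make up. A row lasts 1/10 s, in which the tool goes at most 50 mm and 8.59 degrees, less where a joint would pass 70% of its speed; a pose out of reach is approached as far as the arm can. A call with a gripper value outside its range is refused whole. The fingers move at their own pace and stop on an object; "squeeze" is the grip in N (left out, the last holds). Time passes only in rows, so rows that repeat a pose let the fingers close. It gives the time, the measured TCP pose, the force and the opening at its end, in the units of the state.
- ctrl.state(): the state, without advancing time (a new reading comes with each control period).
- ctrl.read_camera(name): name is "scene" or "top" or "wrist"; returns a dict with "image" (400x640x3 uint8, red, green, blue), "K" (3x3 intrinsics, pixels), "T" (4x4, takes a point from camera to world coordinates). Camera axes: x right, y up, looking along -z (the intrinsics and any distortion apply to the point x, -y, -z); pixel columns grow to the right and rows downward; lengths in m; the calibration is good to about 2 mm. A picture is of the moment at which its call begins. There is no depth.
- ctrl.job_done(): hands the job in, once; it reports no verdict.
The state is a dict: "clock": time; "joints": joint angles; "joint_vel": joint speeds; "joint_efforts": joint torques, N m; "ee_pos": TCP position; "ee_rot": TCP orientation; "ft_force": force on the tool from outside, world axes, zero at the start; "wrist_torque": the same for the moment, N m; "opening": finger opening in m.
Only numpy, scipy, OpenCV 4.12 (cv2) and the standard library are available. Lean on these libraries where they do the work, as an engineer would, in place of code of your own. Each camera call takes 0.05 s, during which the arm holds its last target.

TASK

Index the small lid-printing turntable by one station: pull up the black spring plunger knob on the turntable's arm, turn the table counter-clockwise (seen from above) to the next hole in the index ring, and let the plunger snap fully down into that hole so that the table is locked. The next hole has been reset for this job and has to be found by feel; never push the table hard against the plunger, leave the other things on the bench where they are, and let go at the end.

Things in the scene. Friction and masses are not known exactly. Their poses are not given: they have to be found in the camera images.
- turn_axis (a point): The turning axis (vertical) at the height of the index ring's top face, 40 mm above the bench. The next hole in the ring has no measured position: it is in a dark steel shoe clamped anywhere from 0.60 to 1.05 rad counter-clockwise of the starting hole. Holes are 13 mm wide, deeper than the pin reaches; the ring is flat between them.
- index_base: The turntable's fixed round green base, 356 mm across; origin at its underside on the axis; its own axes are turned by its yaw. Starting hole: direction -0.5 rad in its frame. Above it turns an aluminium disc 244 mm across, top at 58 mm, with seven jar lids up to 70 mm. A print-pad head on a post, 180 mm tall, stands at direction 2.3 rad and hangs over the disc: keep out.
- knob (a point): Centre of the black plunger knob, an upright cylinder 28 mm across, 26 mm tall, its middle 101 mm above the bench when fully down, 150 mm from turn_axis, on an arm of the disc. A steel sleeve 22 mm across ends 4 mm below it; nothing else within 40 mm is taller than the sleeve. It slides straight up, spring-driven down with 6 N (down) to 10.5 N (up), and turns with the disc.
- index_pin: The plunger's steel pin, 10 mm across with a round end, below the knob and moving with it; origin at its tip, 71 mm below the middle of the knob, z up. It is hidden in the sleeve and the ring. It is not to be jammed: by hand pushes of 10 to 15 N at the knob are plenty.
- plunger (a joint): Height of the plunger in m: 0 fully down in a hole; at 0.010 the tip of its 10 mm round-ended pin is level with the ring's top, so 0.012 is clear; 0.018 is the upper stop. Let go between holes, the pin rests on the ring (about 0.010), slides along it as the disc turns, and drops 10 mm by itself when over a hole.
- stage (a joint): Angle of the disc in rad, 0 in the starting hole, positive counter-clockwise from above, end stops at -0.12 and 1.25. Only the plunger locks it. It turns stiffly (about 1.5 to 4 N at the knob) and stays where it is left. Once the pin has dropped into the next hole, the disc is stopped hard within about 3 mm of further travel at the knob.
- tub_near_mid (a point): A bystander, to be left alone: a white ink tub, 72 mm across, 85 mm tall; the point is at its middle.
- tub_right_mid (a point): A bystander, to be left alone: a white ink tub, 80 mm across, 95 mm tall; the point is at its middle.
- ink_can_mid (a point): A bystander, to be left alone: an ink can, 70 mm across, 90 mm tall; the point is at its middle.
- tape_roll_mid (a point): A bystander, to be left alone: a cardboard tape roll lying flat, 84 mm across, 24 mm tall; the point is at its middle.
- squeegee_mid (a point): A bystander, to be left alone: a printer's squeegee with wooden handle lying flat, about 60 x 180 x 35 mm; the point is at its middle.
- ink_knife_grip (a point): A bystander, to be left alone: a flat ink spatula about 200 mm long; the point is on its handle.

How it is judged:
By the outcome, as a careful person would: the job done as asked, in the order asked, and still so for the second after the job is handed in, with the robot touching nothing.
It also fails if it takes over 56 s, if anything falls off the work surface, if the arm or the gripper's body presses on something with over 40 N, if the wrist force passes 120 N, or if a joint passes its speed limit or range.

## Working session

There is one attempt and no reset: what is moved stays moved. The work goes in short steps, Python scripts to look and compute and a tool call to move; the robot and the scene stay as the last step left them, time stands still between calls to the robot, and variables do not carry over. Pictures are saved under pics/ and viewed, and the job is handed in when it is done.

Besides the shell and the picture viewer there is one more tool, called by a JSON object that holds its "op" and its "data", one argument or row to a line. send_rows: Moves the arm, as the interface text tells. Its arguments: {"type":"object","properties":{"plan":{"type":"array"},"squeeze":{"type":"number"}},"required":["plan"]}

```bash
mkdir -p pics; python3 - <<'E'
from plant import ctrl
import cv2,pickle
print(ctrl.state(), ctrl.tip_reach)
d={}
for n in("scene","top","wrist"):
    r=ctrl.read_camera(n); d[n]=r
    cv2.imwrite(f"pics/a_{n}.png",r["image"][:,:,::-1]); print(n,r["K"],r["T"],[k for k in r])
pickle.dump(d,open("a.pkl","wb"))
E
```

```text
{'clock': 0.0, 'joints': array([ 1.13238642e+00,  4.91566528e-01,  1.55949377e+00,  8.44038187e-06,
        1.09169711e+00, -1.05601323e-01]), 'joint_vel': array([-0.00191323, -0.00040202, -0.00086081, -0.00066852, -0.0017985 ,
       -0.00089709]), 'joint_efforts': array([-4.40739677e-03, -6.18458748e+01, -2.61587638e+01, -2.60862371e-04,
        4.14270980e-03, -6.07445443e-06]), 'ee_pos': array([0.20406637, 0.59050414, 0.24470814]), 'ee_rot': array([ 0.11672871,  0.69745216, -0.11752061,  0.69722579]), 'ft_force': array([ 1.13643554, -0.32478328, -0.56305883]), 'wrist_torque': array([-0.00453276, -0.01697991,  0.05108889]), 'opening': 0.08529007915549644} 0.014
scene [[503.15147217   0.         311.87032308]
 [  0.         503.15147217 202.8692031 ]
 [  0.           0.           1.        ]] [[ 0.51083054 -0.68353075  0.52138073  1.33101229]
 [ 0.85950185  0.39367987 -0.32599498 -0.51835951]
 [ 0.0175705   0.6146559   0.78859965  1.27826197]
 [ 0.          0.          0.          1.        ]] ['image', 'K', 'T']
top [[387.81464088   0.         319.03903038]
 [  0.         387.81464088 198.37353423]
 [  0.           0.           1.        ]] [[-0.02432386  0.99452438 -0.10163466  0.40066085]
 [-0.99970227 -0.02400156  0.00439302 -0.00975701]
 [ 0.00192958  0.10171125  0.99481209  1.20500524]
 [ 0.          0.          0.          1.        ]] ['image', 'K', 'T']
wrist [[278.38058986   0.         321.54959421]
 [  0.         278.38058986 196.39368459]
 [  0.           0.           1.        ]] [[ 3.25674883e-01 -9.11850856e-01 -2.49927764e-01  1.40755823e-01]
 [ 9.45481549e-01  3.13890485e-01  8.68182283e-02  6.12126025e-01]
 [-7.15328918e-04 -2.64576605e-01  9.64364406e-01  3.73155608e-01]
 [ 0.00000000e+00  0.00000000e+00  0.00000000e+00  1.00000000e+00]] ['image', 'K', 'T']
```

View pics/a_scene.png

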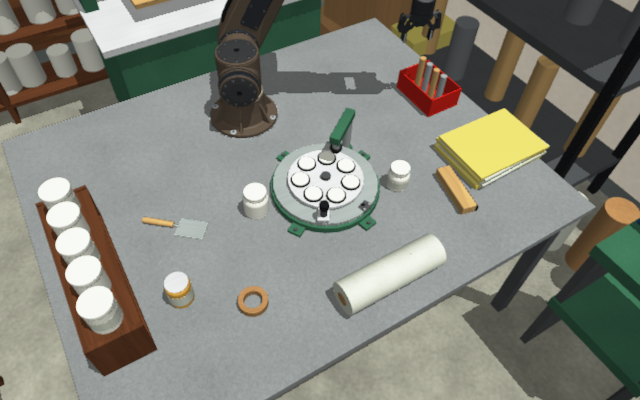

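View pics/a_top.png

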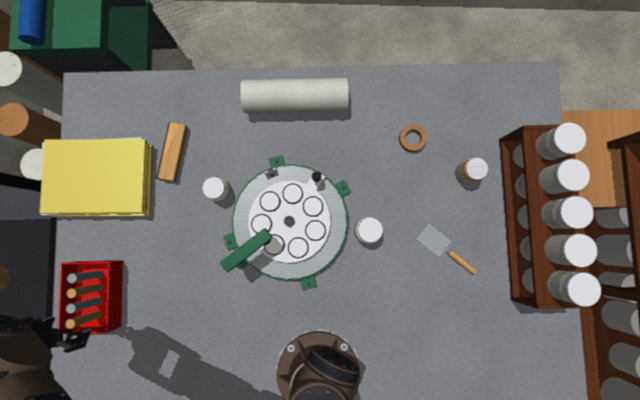

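View pics/a_wrist.png

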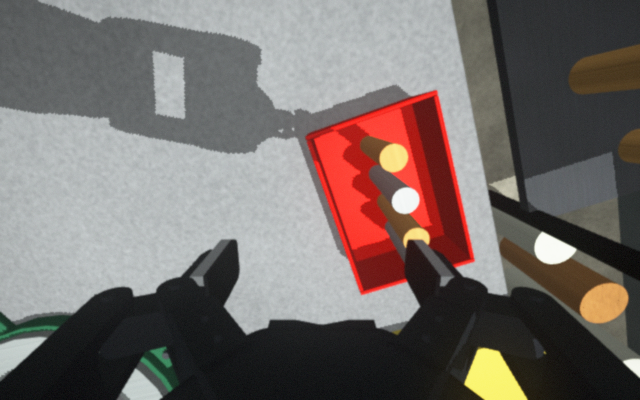

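The top view shows the disc hub at about (289,221), the black knob at (317,176) and a dark shoe at (271,172), which is counter-clockwise of the knob. The head's post is at the lower left. I'll zoom in and measure.

```bash
cat > h.py <<'E'
import numpy as np,cv2
def ray(r,uv):
    K,T=r["K"],r["T"]; d=np.array([(uv[0]-K[0,2])/K[0,0],-(uv[1]-K[1,2])/K[1,1],-1.]); d=T[:3,:3]@d
    return T[:3,3].copy(),d/np.linalg.norm(d)
def plane(r,uv,z):
    o,d=ray(r,uv); return o+d*(z-o[2])/d[2]
def tri(rs):
    A=np.zeros((3,3));b=np.zeros(3)
    for r,uv in rs:
        o,d=ray(r,uv);P=np.eye(3)-np.outer(d,d);A+=P;b+=P@o
    x=np.linalg.solve(A,b)
    return x,[np.linalg.norm((np.eye(3)-np.outer(d,d))@(x-o)) for o,d in [ray(r,u) for r,u in rs]]
def proj(r,p):
    K,T=r["K"],r["T"];c=T[:3,:3].T@(np.asarray(p)-T[:3,3]);return np.array([K[0,0]*c[0]/-c[2]+K[0,2],K[1,1]*-c[1]/-c[2]+K[1,2]])
E
python3 - <<'E'
import pickle,cv2,numpy as np
d=pickle.load(open("a.pkl","rb"))
a=d["top"]["image"][150:300,215:365]; b=d["scene"]["image"][130:250,250:420]
cv2.imwrite("pics/b_top.png",cv2.resize(a,(750,600)[::1] if 0 else (600,600),interpolation=cv2.INTER_CUBIC)[:,:,::-1])
cv2.imwrite("pics/b_scene.png",cv2.resize(b,(765,540),interpolation=cv2.INTER_CUBIC)[:,:,::-1])
for n in("top","scene"):
    im=d[n]["image"]; m=(im.max(2)<50).astype(np.uint8)
    x0,y0,x1,y1=(215,150,365,300) if n=="top" else (250,130,420,250)
    k=np.zeros_like(m);k[y0:y1,x0:x1]=m[y0:y1,x0:x1]
    _,_,s,c=cv2.connectedComponentsWithStats(k)
    for i in range(1,len(s)):
        if s[i,4]>8: print(n,s[i],c[i])
E
```

```text
top [313 172   7  10  54] [316.2037037  176.24074074]
top [264 240   6   5  10] [266.8 242.3]
top [237 260   8   6  14] [241.07142857 262.5       ]
scene [330 144  12   9  39] [334.56410256 149.28205128]
scene [320 201   9  15  92] [323.47826087 207.13043478]
```

View pics/b_top.png

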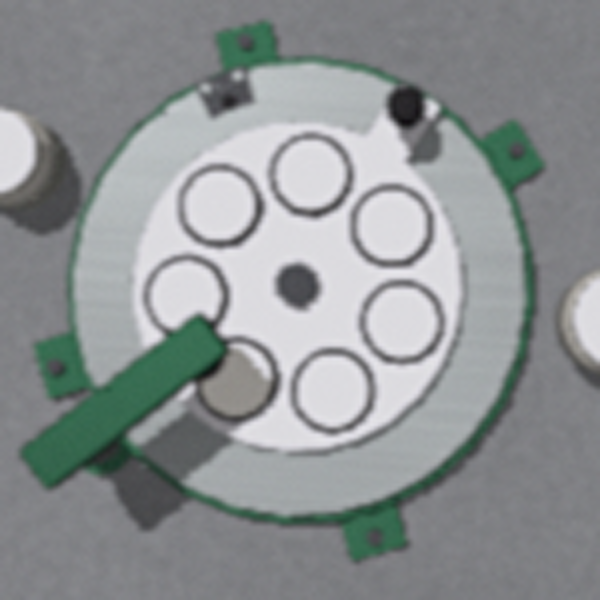

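View pics/b_scene.png

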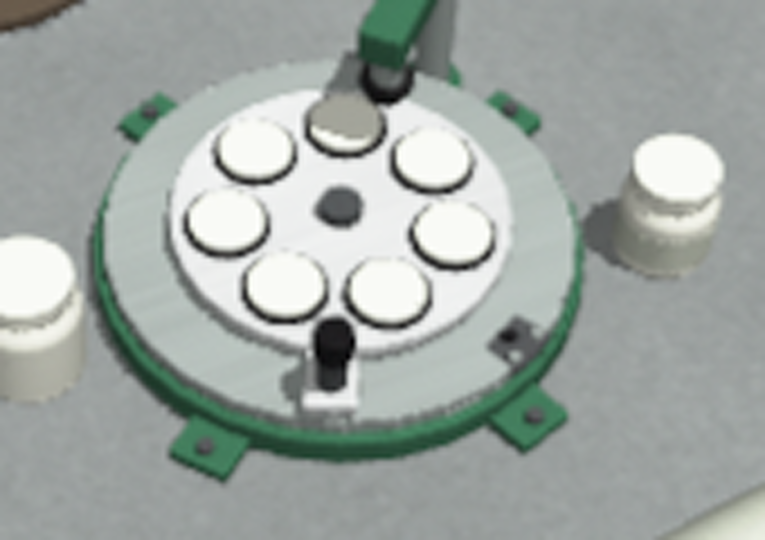

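```bash
python3 - <<'E'
import pickle
from h import *
d=pickle.load(open("a.pkl","rb"));t,s=d["top"],d["scene"]
P={}
for n,a,b in [("hub",(297,285),(339,206)),("knobtop",(407,104),(334,333)),("shoe",(229,95),(514,338))]:
    ua=((a[0]+.5)/4+215-.5,(a[1]+.5)/4+150-.5); ub=((b[0]+.5)/4.5+249.5,(b[1]+.5)/4.5+129.5)
    x,e=tri([(t,ua),(s,ub)]);P[n]=(ua,ub);print(n,x.round(4),np.round(e,4))
h=0.5*(plane(t,P["hub"][0],.06)+plane(s,P["hub"][1],.06))
k=0.5*(plane(t,P["knobtop"][0],.114)+plane(s,P["knobtop"][1],.114))
g=0.5*(plane(t,P["shoe"][0],.042)+plane(s,P["shoe"][1],.042))
for n,z in[("hub",.06),("knobtop",.114),("shoe",.042)]: print(n,plane(t,P[n][0],z).round(4),plane(s,P[n][1],z).round(4))
f=lambda p:(np.hypot(*(p-h)[:2]),np.arctan2(*(p-h)[1::-1]))
print(f(k),f(g),f(g)[1]-f(k)[1])
E
```

```text
hub [0.4532 0.076  0.0643] [0.0007 0.0007]
knobtop [ 0.5784 -0.0076  0.1106] [0.0011 0.0011]
shoe [0.6    0.1278 0.0417] [0.0016 0.0016]
hub [0.4531 0.0758 0.06  ] [0.4504 0.0787 0.06  ]
knobtop [ 0.5773 -0.0086  0.114 ] [ 0.5811 -0.0081  0.114 ]
shoe [0.5991 0.1263 0.042 ] [0.6007 0.1292 0.042 ]
(np.float64(0.15355956831913903), np.float64(-0.5911121079265707)) (np.float64(0.15656361569959037), np.float64(0.3284372516811369)) 0.9195493596077076
```

```bash
cat >> h.py <<'E'
from scipy.spatial.transform import Rotation as R
def go(p,yaw,q=None,st=None):
    """remaining shift (units 40mm) and turn (units 5deg) to TCP p, tool x down, tool y at world angle yaw"""
    if st is None:
        from plant import ctrl; st=ctrl.state()
    R0=R.from_quat(st["ee_rot"]).as_matrix()
    x=np.array([0,0,-1.]);y=np.array([np.cos(yaw),np.sin(yaw),0]);M=np.c_[x,y,np.cross(x,y)]
    return (R0.T@(np.asarray(p)-st["ee_pos"])/.04).round(3),(R.from_matrix(R0.T@M).as_rotvec()/np.radians(5)).round(3)
E
python3 - <<'E'
from h import *
from plant import ctrl
st=ctrl.state();M=R.from_quat(st["ee_rot"]).as_matrix();print(M.round(4)); y=M[:,1];print("yaw",np.arctan2(y[1],y[0]))
for yaw in(0.98,0.98-np.pi): print(go([0.55,-0.02,.26],yaw))
E
```

```text
[[-3.000e-04  3.267e-01  9.451e-01]
 [-7.000e-04  9.451e-01 -3.267e-01]
 [-1.000e+00 -8.000e-04 -1.000e-04]]
yaw 1.2379514097956874
(array([ -0.37 , -11.602,  13.16 ]), array([2.956, 0.   , 0.009]))
(array([ -0.37 , -11.602,  13.16 ]), array([-3.3044e+01, -1.3000e-02,  0.0000e+00]))
```

{"op": "send_rows", "data": {
  "plan": [
    [[-0.2, -0.3, 1.1], [0, 0, 0], 85],
    [[-0.4, -0.6, 2.2], [0, 0, 0], 85],
    [[-0.6, -0.9, 3.3], [0, 0, 0], 85],
    [[-0.7, -1.3, 4.4], [0, 0, 0], 85],
    [[-0.8, -1.8, 5.5], [0, 0, 0], 85]
  ]
}}

```text
clock: 0.65
ee_pos: [0.3898, 0.4495, 0.2769]
ee_rot: [0.117, 0.697, -0.117, 0.697]
ft_force: [0.7, 0.1, -0.3]
opening: 0.0848
```

```bash
python3 - <<'E'
from h import *
print(go([0.55,-0.02,.28],.98))
E
```

```text
(array([-0.069, -9.789,  7.617]), array([ 2.96 , -0.   ,  0.009]))
```

{"op": "send_rows", "data": {
  "plan": [
    [[0, -0.9, 0.7], [0.4, 0, 0], 85],
    [[0, -1.8, 1.4], [0.9, 0, 0], 85],
    [[0, -2.7, 2.1], [1.4, 0, 0], 85],
    [[0, -3.6, 2.8], [1.9, 0, 0], 85],
    [[0, -4.5, 3.5], [2.4, 0, 0], 85]
  ]
}}

```text
clock: 1.15
ee_pos: [0.4636, 0.2319, 0.277]
ee_rot: [0.19, 0.681, -0.19, 0.681]
ft_force: [0.1, -0.1, 0.1]
opening: 0.0846
```

```bash
python3 - <<'E'
from h import *
print(go([0.55,-0.02,.28],.98))
E
```

```text
(array([-0.07 , -4.274,  5.106]), array([0.542, 0.001, 0.01 ]))
```

{"op": "send_rows", "data": {
  "plan": [
    [[0, -0.8, 0.9], [0.2, 0, 0], 85],
    [[0, -1.6, 1.8], [0.4, 0, 0], 85],
    [[0, -2.4, 2.7], [0.5, 0, 0], 85],
    [[0, -3.2, 3.6], [0.5, 0, 0], 85],
    [[0, -4.0, 4.5], [0.5, 0, 0], 85]
  ]
}}

```text
clock: 1.65
ee_pos: [0.5351, -0.0001, 0.2772]
ee_rot: [0.204, 0.677, -0.205, 0.677]
ft_force: [1.3, 0.9, 0.6]
opening: 0.0852
```

```bash
python3 - <<'E'
from h import *
from plant import ctrl
import pickle
r=ctrl.read_camera("wrist");pickle.dump((r,ctrl.state()),open("w1.pkl","wb"))
cv2.imwrite("pics/w1.png",r["image"][:,:,::-1])
print(ctrl.state()["ee_pos"],go([0.55,-0.02,.28],.98)); print(proj(r,[.578,-.008,.114]))
E
```

```text
[ 0.53704886 -0.00555243  0.27697061] (array([-0.075, -0.12 ,  0.47 ]), array([0.009, 0.021, 0.022]))
[337.36565236 219.75889877]
```

View pics/w1.png

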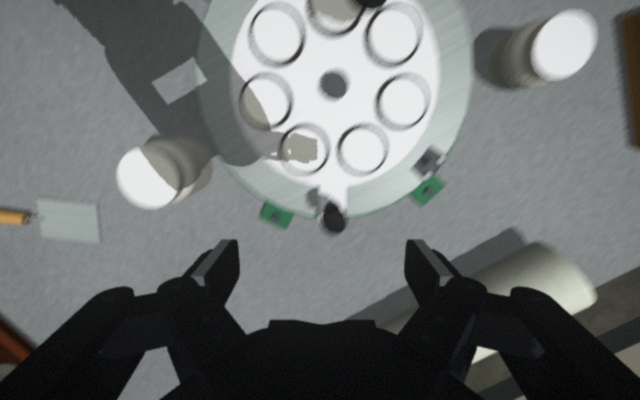

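The wrist view shows the knob at about (334,219), where I predicted it. The shoe is at (430,160) and the hub at (333,85). It's slightly blurred because the arm was still settling, so I'll retake it at rest.

```bash
python3 - <<'E'
from h import *
from plant import ctrl
import pickle
r=ctrl.read_camera("wrist");pickle.dump((r,ctrl.state()),open("w2.pkl","wb"))
im=r["image"][20:250,250:480];cv2.imwrite("pics/w2.png",cv2.resize(im,(598,598),interpolation=cv2.INTER_CUBIC)[:,:,::-1])
print(ctrl.state()["ee_pos"])
E
```

```text
[ 0.53608494 -0.00271538  0.27679902]
```

View pics/w2.png

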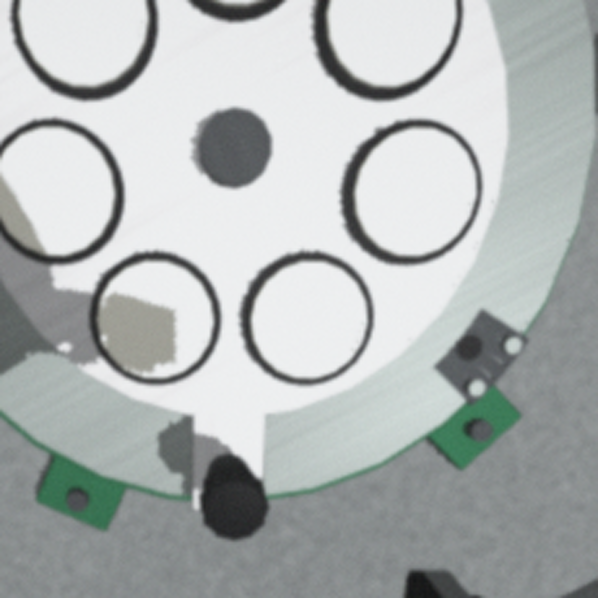

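The settled crop is clear: hub (236,148), knob top (235,504), and the hole's dark spot in the shoe at (469,348).

```bash
python3 - <<'E'
from h import *
import pickle
d=pickle.load(open("a.pkl","rb"));t,s=d["top"],d["scene"];w=pickle.load(open("w2.pkl","rb"))[0]
f=lambda a:((a[0]+.5)/2.6+249.5,(a[1]+.5)/2.6+19.5)
Q={}
for n,a,b,c,z in [("hub",(297,285),(339,206),(236,148),.062),("knobtop",(407,104),(334,333),(235,504),.114),("shoe",(229,95),(511,337),(469,348),.040)]:
    ua=((a[0]+.5)/4+215-.5,(a[1]+.5)/4+150-.5); ub=((b[0]+.5)/4.5+249.5,(b[1]+.5)/4.5+129.5)
    x,e=tri([(t,ua),(s,ub),(w,f(c))]);x2,_=tri([(t,ua),(w,f(c))]);Q[n]=plane(w,f(c),z);print(n,x.round(4),np.round(e,4),x2.round(4),Q[n].round(4))
h=Q["hub"]
for n in Q:
    v=(Q[n]-h)[:2];print(n,np.hypot(*v),np.arctan2(v[1],v[0]))
E
```

```text
hub [0.4535 0.0756 0.0646] [0.0007 0.0008 0.0007] [0.4532 0.076  0.0565] [0.4537 0.0753 0.062 ]
knobtop [ 0.5779 -0.0076  0.1097] [0.001  0.0015 0.0009] [ 0.5789 -0.0086  0.104 ] [ 0.5756 -0.0074  0.114 ]
shoe [0.5977 0.1269 0.0397] [0.0018 0.002  0.0028] [0.6023 0.1296 0.0195] [0.5952 0.1251 0.04  ]
hub 0.0 0.0
knobtop 0.1473165529483313 -0.5962080882026765
shoe 0.14998861036739655 0.3378225886950354
```

```bash
python3 - <<'E'
from h import *
print(go([0.577,-0.008,.16],.978))
E
```

```text
(array([2.92 , 0.465, 0.921]), array([0.009, 0.006, 0.017]))
```

{"op": "send_rows", "data": {
  "plan": [
    [[0.6, 0.3, 0.6], [0, 0, 0], 70],
    [[1.3, 0.46, 0.92], [0, 0, 0], 60],
    [[2.1, 0.46, 0.92], [0, 0, 0], 50],
    [[2.92, 0.46, 0.92], [0, 0, 0], 50],
    [[2.92, 0.46, 0.92], [0, 0, 0], 50]
  ]
}}

```text
clock: 2.25
ee_pos: [0.575, -0.0074, 0.1564]
ee_rot: [0.205, 0.679, -0.207, 0.674]
ft_force: [-1.5, 0.3, 1.1]
opening: 0.05
```

```bash
python3 - <<'E'
from h import *
from plant import ctrl
import pickle
r=ctrl.read_camera("wrist");pickle.dump((r,ctrl.state()),open("w3.pkl","wb"))
cv2.imwrite("pics/w3.png",r["image"][:,:,::-1])
print(ctrl.state()["ee_pos"],go([0.577,-0.008,.1],.978),proj(r,[.577,-.008,.114]),ctrl.state()["ft_force"],ctrl.state()["opening"])
E
```

```text
[ 0.57610495 -0.00759549  0.15883397] (array([1.471, 0.009, 0.028]), array([ 0.014, -0.033,  0.036])) [323.26080595 228.97152792] [-0.74341429 -0.42358994  0.6720449 ] 0.050197384882299835
```

View pics/w3.png

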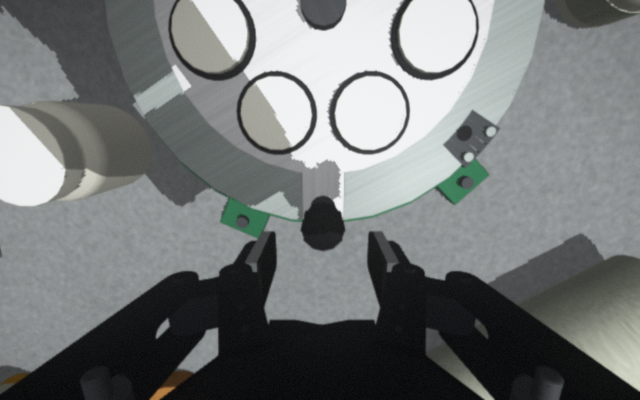

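The knob (323,228) sits midway between the pads (272 and 370), as predicted. Descending.

{"op": "send_rows", "data": {
  "plan": [
    [[0.4, 0, 0.02], [0, 0, 0], 50],
    [[0.8, 0, 0.03], [0, 0, 0], 50],
    [[1.2, 0, 0.03], [0, 0, 0], 50],
    [[1.47, 0, 0.03], [0, 0, 0], 50],
    [[1.47, 0, 0.03], [0, 0, 0], 50]
  ]
}}

```text
clock: 2.8
ee_pos: [0.5769, -0.0081, 0.1002]
ee_rot: [0.205, 0.678, -0.207, 0.675]
ft_force: [-0.2, 0.2, -0.1]
opening: 0.0497
```

```bash
python3 - <<'E'
from h import *
from plant import ctrl
import pickle
r=ctrl.read_camera("wrist")
cv2.imwrite("pics/w4.png",r["image"][:,:,::-1])
print(ctrl.state()["ee_pos"],go([0.577,-0.008,.1],.978),ctrl.state()["ft_force"],ctrl.state()["opening"])
E
```

```text
[ 0.57716161 -0.00820115  0.10080633] (array([ 0.02 ,  0.002, -0.006]), array([ 0.015, -0.028,  0.033])) [0.01203931 0.98704556 0.42737849] 0.05031984093966851
```

View pics/w4.png

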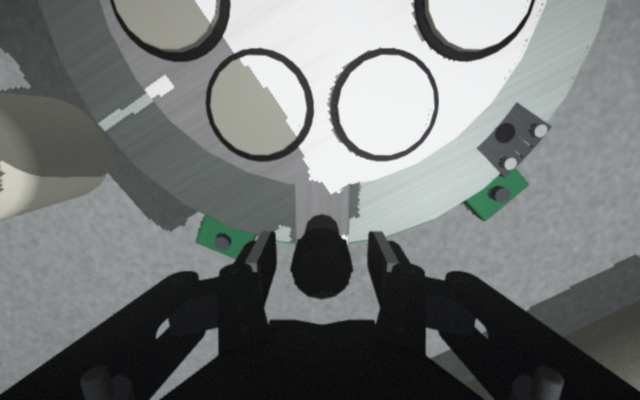

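{"op": "send_rows", "data": {
  "plan": [
    [[0, 0, 0], [0, 0, 0], 36],
    [[0, 0, 0], [0, 0, 0], 28],
    [[0, 0, 0], [0, 0, 0], 24],
    [[0, 0, 0], [0, 0, 0], 22],
    [[0, 0, 0], [0, 0, 0], 20]
  ],
  "squeeze": 35
}}

```text
clock: 3.35
ee_pos: [0.5776, -0.0083, 0.1021]
ee_rot: [0.205, 0.677, -0.207, 0.676]
ft_force: [-1.2, -0.2, 6.5]
opening: 0.0267
```

{"op": "send_rows", "data": {
  "plan": [
    [[-0.07, 0, 0], [0, 0, 0], 20],
    [[-0.14, 0, 0], [0, 0, 0], 20],
    [[-0.22, 0, 0], [0, 0, 0], 20],
    [[-0.3, 0, 0], [0, 0, 0], 20],
    [[-0.3, 0, 0], [0, 0, 0], 20]
  ]
}}

```text
clock: 3.85
ee_pos: [0.5775, -0.0082, 0.1141]
ee_rot: [0.205, 0.677, -0.207, 0.676]
ft_force: [2.1, 0.0, -10.1]
opening: 0.0271
```

```bash
python3 - <<'E'
from h import *
from plant import ctrl
import pickle
r=ctrl.read_camera("wrist")
cv2.imwrite("pics/w5.png",r["image"][:,:,::-1])
st=ctrl.state();print(st["ee_pos"],go([0.577,-0.008,.1],.978),st["ft_force"],st["opening"])
E
```

```text
[ 0.5775579  -0.00826931  0.11397855] (array([ 0.349, -0.001, -0.015]), array([ 0.016, -0.011,  0.025])) [  1.88449409  -0.32388457 -10.39787505] 0.026589931791371813
```

View pics/w5.png

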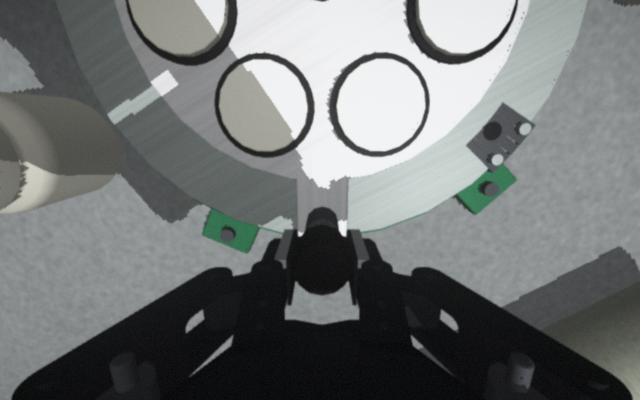

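It's lifted: fz is about −10 N and z is up about 13 to 14 mm, so the pin is clear. Now I'll turn along the arc, gently at first.

{"op": "send_rows", "data": {
  "plan": [
    [[-0.01, 0.05, 0], [-0.15, 0, 0], 20],
    [[-0.01, 0.12, 0], [-0.37, 0, 0], 20],
    [[-0.01, 0.2, -0.01], [-0.61, 0, 0], 20],
    [[-0.01, 0.29, -0.01], [-0.88, 0, 0], 20],
    [[-0.01, 0.37, -0.02], [-1.15, 0, 0], 20]
  ]
}}

```text
clock: 4.4
ee_pos: [0.5853, 0.0048, 0.1143]
ee_rot: [0.17, 0.687, -0.172, 0.685]
ft_force: [0.5, -3.3, -9.6]
opening: 0.0268
```

```bash
cat >> h.py <<'E'
C=np.array([.4535,.0758])
def arc(th,z,phi0=-.593,rad=.15):
    """row for table angle th and TCP height z"""
    a=phi0+th; return go([C[0]+rad*np.cos(a),C[1]+rad*np.sin(a),z],a+np.pi/2)
def info():
    from plant import ctrl
    st=ctrl.state();v=st["ee_pos"][:2]-C;a=np.arctan2(v[1],v[0])
    er=np.array([np.cos(a),np.sin(a)]);et=np.array([-er[1],er[0]]);f=st["ft_force"]
    print("t %.2f th %.4f r %.4f z %.4f op %.1f | Ft %.1f Fr %.1f Fz %.1f"%(st["clock"],a+.593,np.hypot(*v),st["ee_pos"][2],st["opening"]*1e3,et@f[:2],er@f[:2],f[2]))
E
python3 -c "
from h import *
info()
for t in(.2,.3,.4): print(arc(t,.115))"
```

```text
t 4.40 th 0.0986 r 0.1497 z 0.1143 op 26.8 | Ft -2.7 Fr 2.0 Fz -9.6
(array([-0.019,  0.38 , -0.01 ]), array([-1.098, -0.016,  0.024]))
(array([-0.02 ,  0.751, -0.065]), array([-2.244, -0.017,  0.024]))
(array([-0.02 ,  1.114, -0.156]), array([-3.39 , -0.018,  0.023]))
```

{"op": "send_rows", "data": {
  "plan": [
    [[-0.01, 0.2, -0.01], [-0.6, 0, 0], 20],
    [[-0.01, 0.45, -0.03], [-1.33, 0, 0], 20],
    [[-0.01, 0.7, -0.06], [-2.09, 0, 0], 20],
    [[-0.01, 0.93, -0.11], [-2.8, 0, 0], 20],
    [[-0.01, 1.11, -0.16], [-3.39, 0, 0], 20]
  ]
}}

```text
clock: 4.9
ee_pos: [0.6002, 0.0476, 0.1143]
ee_rot: [0.066, 0.705, -0.067, 0.703]
ft_force: [-0.7, -3.7, -9.6]
opening: 0.0268
```

```bash
python3 -c "
from h import *
info()
for t in(.5,.55,.6): print(arc(t,.115))"
```

```text
t 4.90 th 0.4029 r 0.1494 z 0.1143 op 26.8 | Ft -3.7 Fr -0.0 Fz -9.6
(array([-0.018,  0.363, -0.003]), array([-1.096, -0.036,  0.024]))
(array([-0.019,  0.549, -0.026]), array([-1.669, -0.037,  0.023]))
(array([-0.019,  0.734, -0.057]), array([-2.242, -0.037,  0.022]))
```

{"op": "send_rows", "data": {
  "plan": [
    [[-0.01, 0.2, 0], [-0.6, 0, 0], 20],
    [[-0.01, 0.45, -0.02], [-1.33, 0, 0], 20],
    [[-0.01, 0.7, -0.05], [-2.09, 0, 0], 20],
    [[-0.01, 0.93, -0.1], [-2.8, 0, 0], 20],
    [[-0.01, 1.11, -0.14], [-3.39, 0, 0], 20]
  ]
}}

```text
clock: 5.4
ee_pos: [0.6017, 0.0927, 0.114]
ee_rot: [-0.04, 0.709, 0.039, 0.703]
ft_force: [-6.5, -5.0, -10.3]
opening: 0.0268
```

```bash
python3 - <<'E'
from h import *
from plant import ctrl
import pickle
r=ctrl.read_camera("wrist");pickle.dump((r,ctrl.state()),open("w6.pkl","wb"))
cv2.imwrite("pics/w6.png",r["image"][:,:,::-1])
r=ctrl.read_camera("top")
cv2.imwrite("pics/t6.png",cv2.resize(r["image"][140:300,200:400],(750,600))[:,:,::-1])
info(); print(arc(.8,.11),arc(.85,.1))
E
```

```text
t 5.50 th 0.7096 r 0.1492 z 0.1140 op 26.6 | Ft -1.6 Fr -5.5 Fz -9.8
(array([0.1  , 0.339, 0.005]), array([-1.091, -0.083,  0.01 ])) (array([ 0.35 ,  0.525, -0.016]), array([-1.664, -0.083,  0.008]))
```

View pics/w6.png

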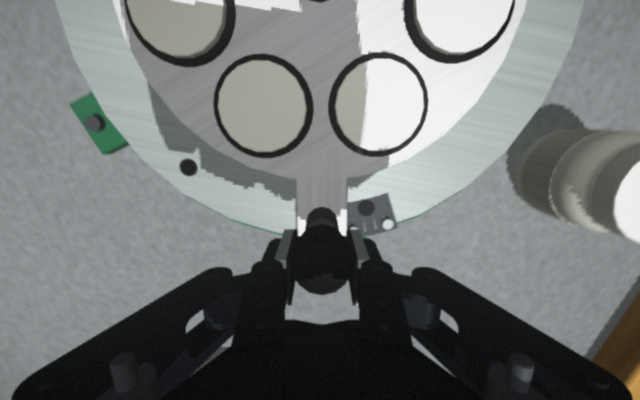

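View pics/t6.png

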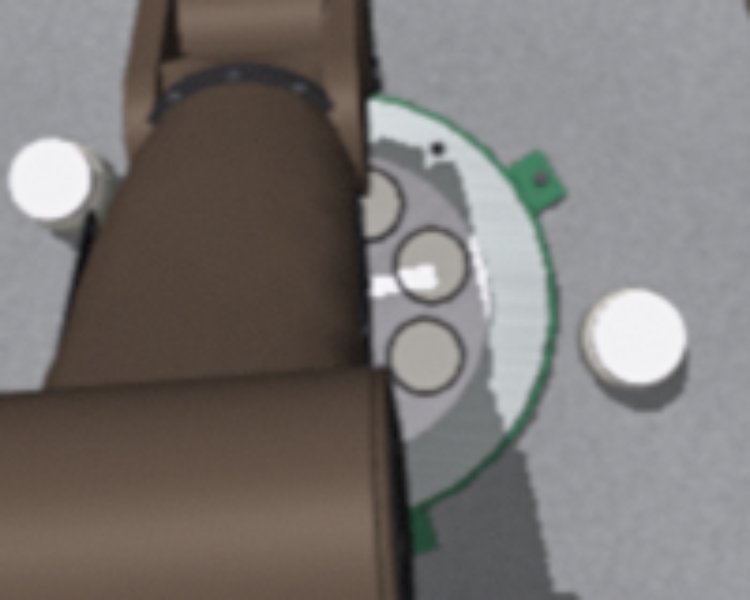

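The wrist view shows the starting hole at (189,167), now uncovered, and the shoe's hole at (366,208), just ahead of the arm. I'll use both holes to get the angle between them.

```bash
python3 - <<'E'
from h import *
import pickle
w,st=pickle.load(open("w6.pkl","rb"))
a=plane(w,(189,167),.04);b=plane(w,(366,208),.04)
for p in(a,b):
    v=p[:2]-C;print(p.round(4),np.hypot(*v),np.arctan2(v[1],v[0])+.593)
print("chord angle",2*np.arcsin(np.linalg.norm(a-b)/.3))
E
```

```text
[ 0.5786 -0.0083  0.04  ] 0.1507469020717197 0.001462177359381922
[0.5951 0.1256 0.04  ] 0.15008010594052623 0.9314565299886585
chord angle 0.9327711411277279
```

{"op": "send_rows", "data": {
  "plan": [
    [[0, 0.12, -0.01], [-0.4, 0, 0], 20],
    [[0, 0.25, -0.02], [-0.8, 0, 0], 20],
    [[0, 0.38, -0.04], [-1.2, -0.03, 0], 20],
    [[0, 0.5, -0.05], [-1.55, -0.06, 0], 20],
    [[0, 0.6, -0.07], [-1.85, -0.08, 0], 20]
  ]
}}

```text
clock: 6.0
ee_pos: [0.5964, 0.1171, 0.1141]
ee_rot: [-0.098, 0.7, 0.097, 0.701]
ft_force: [3.0, -4.2, -10.3]
opening: 0.0268
```

```bash
python3 -c "
from h import *
info()
for t in(.85,.87): print(arc(t,.11))"
```

```text
t 6.00 th 0.8742 r 0.1487 z 0.1141 op 26.8 | Ft -4.9 Fr 1.7 Fz -10.3
(array([ 0.102, -0.09 ,  0.032]), array([0.217, 0.005, 0.011]))
(array([ 0.102, -0.015,  0.033]), array([-0.012,  0.005,  0.011]))
```

{"op": "send_rows", "data": {
  "plan": [
    [[0.02, 0, 0], [0, 0, 0], 20],
    [[0.04, 0, 0], [0, 0, 0], 20],
    [[0.06, 0, 0], [0, 0, 0], 20],
    [[0.08, 0, 0], [0, 0, 0], 20],
    [[0.08, 0, 0], [0, 0, 0], 20]
  ]
}}

```text
clock: 6.5
ee_pos: [0.5964, 0.1172, 0.1115]
ee_rot: [-0.097, 0.7, 0.097, 0.701]
ft_force: [-2.7, -0.3, 0.8]
opening: 0.0271
```

```bash
python3 -c "
from h import *
info()"
```

```text
t 6.50 th 0.8749 r 0.1488 z 0.1115 op 27.1 | Ft 0.4 Fr -2.7 Fz 0.8
```

The pin is resting on the ring, since Fz fell to about 0. Next I'll loosen the fingers so the plunger can drop freely, and push with one pad in small steps.

{"op": "send_rows", "data": {
  "plan": [
    [[0, 0, 0], [0, 0, 0], 29],
    [[0, 0, 0], [0, 0, 0], 31],
    [[0, 0, 0], [0, 0, 0], 32],
    [[0.05, 0, 0], [0, 0, 0], 32],
    [[0.05, 0, 0], [0, 0, 0], 32]
  ]
}}

```text
clock: 7.0
ee_pos: [0.5963, 0.1172, 0.1092]
ee_rot: [-0.097, 0.7, 0.097, 0.701]
ft_force: [0.3, 0.2, 0.1]
opening: 0.0321
```

```bash
python3 - <<'E'
from h import *
from plant import ctrl
import pickle
r=ctrl.read_camera("wrist");pickle.dump((r,ctrl.state()),open("w7.pkl","wb"))
cv2.imwrite("pics/w7.png",cv2.resize(r["image"][150:330,200:440],(800,600))[:,:,::-1])
info()
E
```

```text
t 7.05 th 0.8749 r 0.1487 z 0.1093 op 31.9 | Ft 0.1 Fr 1.1 Fz 0.3
```

View pics/w7.png

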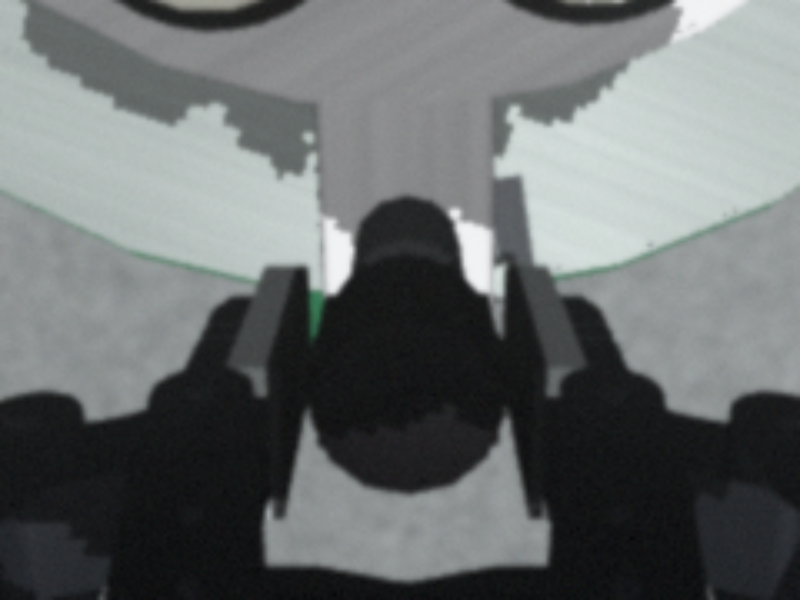

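{"op": "send_rows", "data": {
  "plan": [
    [[0, 0.03, 0], [-0.09, 0, 0], 32],
    [[0, 0.06, 0], [-0.18, 0, 0], 32],
    [[0, 0.09, 0], [-0.27, 0, 0], 32],
    [[0, 0.12, 0], [-0.36, 0, 0], 32],
    [[0, 0.15, 0], [-0.46, 0, 0], 32]
  ]
}}

```text
clock: 7.55
ee_pos: [0.5947, 0.1232, 0.1093]
ee_rot: [-0.112, 0.698, 0.111, 0.699]
ft_force: [-0.4, -0.6, 0.4]
opening: 0.0322
```

```bash
python3 -c "
from h import *
info();print(arc(.93,.109,rad=.149))"
```

```text
t 7.55 th 0.9172 r 0.1489 z 0.1093 op 32.2 | Ft -0.4 Fr -0.5 Fz 0.4
(array([0.008, 0.048, 0.001]), array([-0.235,  0.009,  0.006]))
```

```bash
python3 - <<'E'
from h import *
from plant import ctrl
import pickle
r=ctrl.read_camera("wrist");pickle.dump((r,ctrl.state()),open("w8.pkl","wb"))
cv2.imwrite("pics/w8.png",cv2.resize(r["image"][150:330,200:440],(800,600))[:,:,::-1])
info()
E
```

```text
t 7.60 th 0.9183 r 0.1490 z 0.1094 op 31.7 | Ft -0.3 Fr -0.0 Fz 0.8
```

View pics/w8.png

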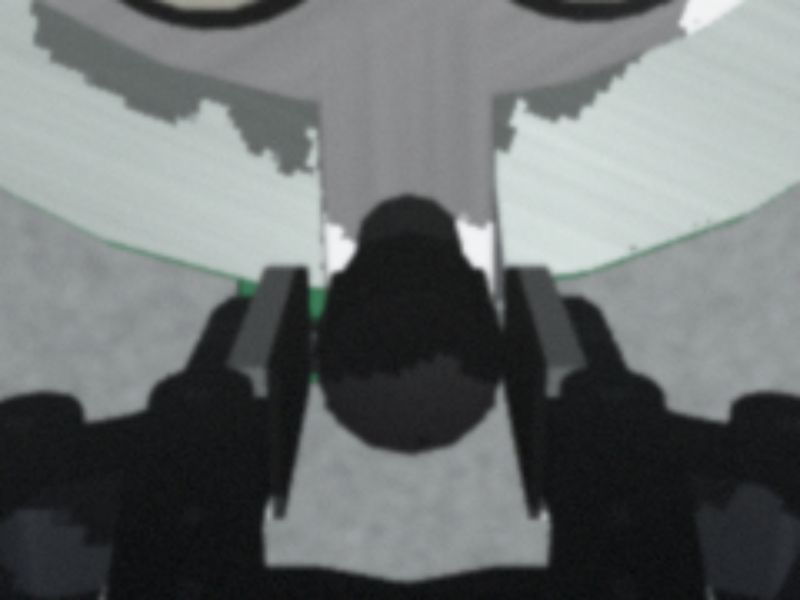

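```bash
python3 - <<'E'
from h import *
import pickle
for f,ths in(("w5",[]),("w7",[.875]),("w8",[.9,.918,.931])):
    if not ths: continue
    w,st=pickle.load(open(f+".pkl","rb"))
    for th in ths:
        a=th-.593
        for z in(.114,.124):
            for dr in(.164,):
                p=[C[0]+dr*np.cos(a),C[1]+dr*np.sin(a),z];q=proj(w,p);print(f,th,z,((q-[200,150])*3.333).round(0))
E
```

```text
w7 0.875 0.114 [407. 462.]
w7 0.875 0.124 [408. 504.]
w8 0.9 0.114 [389. 461.]
w8 0.9 0.124 [388. 502.]
w8 0.918 0.114 [408. 461.]
w8 0.918 0.124 [409. 502.]
w8 0.931 0.114 [422. 460.]
w8 0.931 0.124 [424. 502.]
```

The knob's lower edge went from v=490 to v=450 with the TCP height unchanged. That matches the predicted shift for a 10 mm drop, and the force is about 0, so the pin snapped in. I'll release and retreat, then check.

{"op": "send_rows", "data": {
  "plan": [
    [[0, 0, 0], [0, 0, 0], 38],
    [[0, 0, 0], [0, 0, 0], 46],
    [[0, 0, 0], [0, 0, 0], 52],
    [[-0.4, 0, 0], [0, 0, 0], 52],
    [[-1.0, 0, 0], [0, 0, 0], 52]
  ]
}}

```text
clock: 8.1
ee_pos: [0.594, 0.1233, 0.1487]
ee_rot: [-0.112, 0.699, 0.112, 0.698]
ft_force: [-0.1, -0.1, -0.1]
opening: 0.0523
```

{"op": "send_rows", "data": {
  "plan": [
    [[-1.0, 0, 0], [0, 0, 0], 52],
    [[-2.0, 0, 0], [0, 0, 0], 60],
    [[-3.0, 0, 0], [0, 0, 0], 60],
    [[-3.4, 0, 0], [0, 0, 0], 60],
    [[-3.4, 0, 0], [0, 0, 0], 60]
  ]
}}

```text
clock: 8.6
ee_pos: [0.5948, 0.1234, 0.2874]
ee_rot: [-0.112, 0.697, 0.111, 0.699]
ft_force: [-0.4, -0.6, -0.9]
opening: 0.0597
```

```bash
python3 - <<'E'
from h import *
from plant import ctrl
import pickle
D={}
for n in("wrist","scene"):
    r=ctrl.read_camera(n);D[n]=r
D["wrist"]=ctrl.read_camera("wrist")
pickle.dump(D,open("w9.pkl","wb"))
cv2.imwrite("pics/w9.png",cv2.resize(D["wrist"]["image"][40:280,160:480],(800,600),interpolation=cv2.INTER_CUBIC)[:,:,::-1])
cv2.imwrite("pics/s9.png",cv2.resize(D["scene"]["image"][130:250,250:420],(765,540),interpolation=cv2.INTER_CUBIC)[:,:,::-1])
info()
for th in(.92,.931):
  a=th-.593
  for z in(.114,.124):
    p=[C[0]+.15*np.cos(a),C[1]+.15*np.sin(a),z]
    print(th,z,(proj(D["wrist"],p)-[160,40])*2.5,(proj(D["scene"],p)-[250,130])*4.5)
E
```

```text
t 8.75 th 0.9192 r 0.1481 z 0.2834 op 60.1 | Ft -0.2 Fr -0.6 Fz 0.2
0.92 0.114 [404.54669096 363.32050946] [512.08848193 268.02354421]
0.92 0.124 [404.58274965 368.58488259] [513.57910593 258.45056109]
0.931 0.114 [408.29809529 363.26671616] [513.56210288 266.58389598]
0.931 0.124 [408.45627004 368.52943321] [515.05967186 257.00838755]
```

View pics/w9.png

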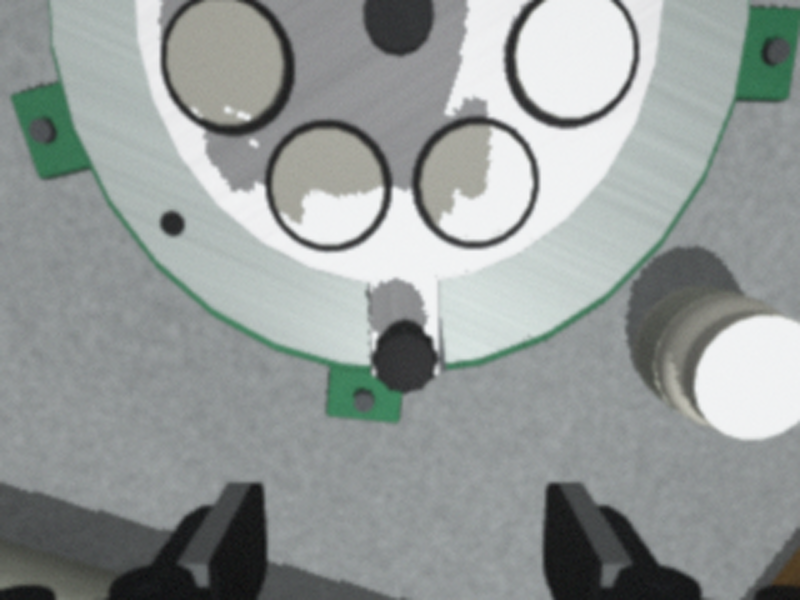

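View pics/s9.png

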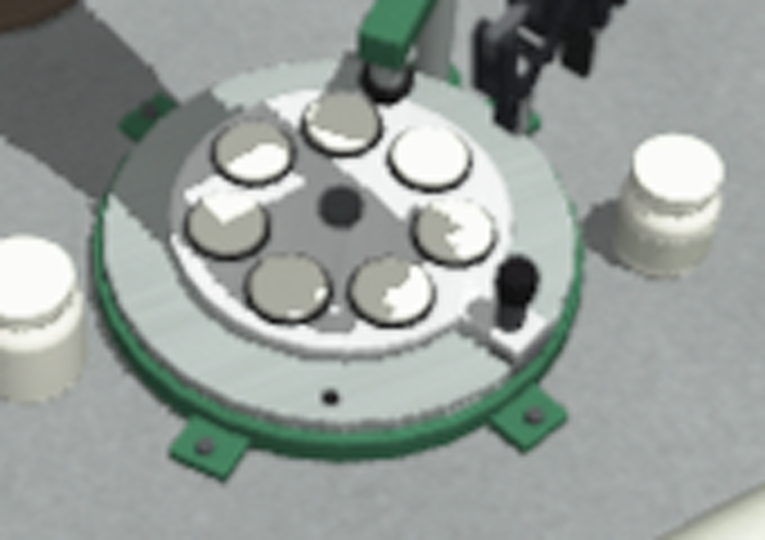

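Wrist: knob top at about (404,356), starting hole open at (172,223), shoe covered by the arm. Scene: knob top at about (517,270), and the tubs look unmoved. I'll do a final triangulation, then hand in.

```bash
python3 - <<'E'
from h import *
import pickle
D=pickle.load(open("w9.pkl","rb"));A=pickle.load(open("a.pkl","rb"));w2=pickle.load(open("w2.pkl","rb"))[0]
x,e=tri([(D["wrist"],((404.5)/2.5+159.5,356.5/2.5+39.5)),(D["scene"],(517.5/4.5+249.5,269/4.5+129.5))])
y,_=tri([(w2,((235.5)/2.6+249.5,504.5/2.6+19.5)),(A["scene"],(334.5/4.5+249.5,333.5/4.5+129.5))])
v=x[:2]-C;print(x,e,np.hypot(*v),np.arctan2(v[1],v[0])+.593,"start knob top",y)
d=np.abs(D["scene"]["image"].astype(int)-A["scene"]["image"]).max(2)
for n,(u,v) in dict(tubL=(255,201),tubR=(398,176),can=(178,290),tape=(252,300),sq=(457,190),knife=(175,225)).items(): print(n,(d[v-14:v+14,u-14:u+14]>40).mean())
E
```

```text
[0.59390987 0.12464321 0.11280015] [np.float64(0.002609017715116919), np.float64(0.002609017715116936)] 0.14866266971301642 0.9277685733081573 start knob top [ 0.57766448 -0.00703995  0.10941215]
tubL 0.0
tubR 0.0
can 0.0
tape 0.0
sq 0.0
knife 0.0
```

```bash
python3 - <<'E'
from h import *
import pickle,cv2
D=pickle.load(open("w9.pkl","rb"));w2=pickle.load(open("w2.pkl","rb"))[0];w3=pickle.load(open("w3.pkl","rb"))[0];A=pickle.load(open("a.pkl","rb"))
for n,w,th in(("w2 start",w2,0),("w3 start",w3,0),("w9 end",D["wrist"],.924)):
    a=th-.593
    q=[proj(w,[C[0]+.164*np.cos(a),C[1]+.164*np.sin(a),z]) for z in(.114,.124)]
    im=w["image"].max(2);u=int(round(q[0][0]));col=im[:,u].astype(int)
    print(n,u,np.round([k[1] for k in q],1),[ (v,col[v]) for v in range(int(q[0][1])-6,int(q[0][1])+10)])
# apparent knob+sleeve extent in scene
for n,s,th in(("start",A["scene"],0),("end",D["scene"],.924)):
    a=th-.593;p=proj(s,[C[0]+.15*np.cos(a),C[1]+.15*np.sin(a),.101]);u=int(round(p[0]))
    print(n,p.round(1),proj(s,[C[0]+.15*np.cos(a),C[1]+.15*np.sin(a),.111]).round(1));print(s["image"].max(2)[int(p[1])-12:int(p[1])+18,u-1:u+2].mean(1).round().tolist(),int(p[1])-12)
E
```

```text
w2 start 340 [227.3 230.8] [(221, np.int64(38)), (222, np.int64(43)), (223, np.int64(43)), (224, np.int64(40)), (225, np.int64(43)), (226, np.int64(47)), (227, np.int64(80)), (228, np.int64(123)), (229, np.int64(140)), (230, np.int64(142)), (231, np.int64(141)), (232, np.int64(139)), (233, np.int64(143)), (234, np.int64(143)), (235, np.int64(144)), (236, np.int64(140))]
w3 start 324 [249.6 256.5] [(243, np.int64(39)), (244, np.int64(34)), (245, np.int64(37)), (246, np.int64(39)), (247, np.int64(37)), (248, np.int64(39)), (249, np.int64(44)), (250, np.int64(78)), (251, np.int64(120)), (252, np.int64(142)), (253, np.int64(145)), (254, np.int64(148)), (255, np.int64(148)), (256, np.int64(148)), (257, np.int64(148)), (258, np.int64(152))]
w9 end 323 [197.6 200.1] [(191, np.int64(58)), (192, np.int64(56)), (193, np.int64(55)), (194, np.int64(54)), (195, np.int64(54)), (196, np.int64(84)), (197, np.int64(130)), (198, np.int64(149)), (199, np.int64(148)), (200, np.int64(145)), (201, np.int64(147)), (202, np.int64(149)), (203, np.int64(150)), (204, np.int64(149)), (205, np.int64(149)), (206, np.int64(150))]
start [323.1 205.5] [323.2 203.5]
[193.0, 186.0, 175.0, 171.0, 195.0, 221.0, 222.0, 141.0, 36.0, 32.0, 32.0, 32.0, 31.0, 31.0, 25.0, 17.0, 19.0, 18.0, 25.0, 41.0, 47.0, 50.0, 52.0, 54.0, 175.0, 228.0, 239.0, 194.0, 146.0, 126.0] 193
end [363.5 192.2] [363.8 190.1]
[210.0, 208.0, 217.0, 223.0, 219.0, 210.0, 163.0, 90.0, 44.0, 33.0, 33.0, 33.0, 31.0, 26.0, 20.0, 19.0, 18.0, 20.0, 39.0, 49.0, 51.0, 53.0, 55.0, 104.0, 219.0, 241.0, 229.0, 185.0, 132.0, 95.0] 180
```

The visible length from knob top to sleeve base in the scene view is about 16.4 px at both start and end. A knob 10 mm high would add about 2 px, so the plunger is fully down. Handing in.

```bash
python3 -c "
from plant import ctrl
print(ctrl.job_done())"
```

```text
the job is handed in; nothing more can be done
None
```

The turntable is indexed by one station, and the plunger is fully down in the next hole. The job took about 9 s of the 56 s allowed. The gripper ended open, about 17 cm above the knob.

**What I did:**
- I gripped the knob and lifted it about 13 mm, with the spring pulling about 10 N.
- I turned the disc counter-clockwise to 0.87 rad, with no more than about 6 N sideways at the knob, and set the pin down on the ring.
- With the fingers loosened, I nudged the knob along with one pad. The pin snapped into the shoe's hole at about 0.92 rad, and there was almost no side force afterwards.

**Last checks:**
- **Drop:** the wrist view showed the knob fall by 10 mm with the hand at the same height. In the scene view, the knob and sleeve look the same length as at the start.
- **Bystanders:** none of the tubs, can, tape roll, squeegee or knife had moved in the scene picture.
- **Disagreements:** the final position gave the knob top at 112.8 mm with a 2.6 mm residual, while the same method gave 109.4 mm at the start. The text implies 114 mm. The hole angle came out between 0.92 and 0.93 rad depending on the view, which is within the hole's play.
- **Not tested:** I did not push against the lock, so that it is locked rests on the drop alone.

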